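# Index the filter changer, lift its flap and present the hidden filter

## Robot

A 6-joint arm with a two-finger parallel gripper is mounted at the origin on a cart in front of the work surface, level with it; the furniture and walls round the work are solid. World frame = base frame: x ahead of the robot, y to its left, z up, the work surface at z = 0. Lengths are in mm, angles in rad, forces in N, time in s.
With the tool pointing down it reaches from about 400 to 925 mm from the base axis. Payload 12.5 kg.
Tool frame: the origin (TCP) lies midway between the tips of the shut fingers; the grasp point (between the pads) lies 19 mm behind it (env.pinch_z is the z of the grasp point in the tool frame, in mm); z points along the fingers, y is the line along which they close (so a half turn about z gives the same grasp; the last joint's range is limited). The gripper opens to 95 mm and grips with 3 to 60 N. Pads are 20 mm wide; open, the fingers measure 119 mm over their backs; the gripper's body (75 mm by 180 mm) begins 59 mm behind the grasp point.
Start: joints at [-1.315, 0.491, 1.559, -0, 1.092, -0.106], TCP at [221.247, -584.548, 214.661] pointing down, gripper open.
Joint ranges: [-3.1, 3.1], [-0.84, 2.19], [0.05, 2.79], [-1.13, 4.28], [0.06, 2.93], [-2.69, 2.69]. Speed limits (rad/s): [2.22, 2.22, 2.79, 3.14, 3.14, 3.14].

## Interface

Orientations are given as [roll, pitch, yaw] about the fixed x, y, z axes, in that order (R = Rz(yaw) Ry(pitch) Rx(roll)).
In Python, from cell import env, eyes gives the robot as it stands.
- The arm moves only by the shell command python3 -m inch 'ROWS'. ROWS is JSON, a list of rows, each a list of 3 entries, a list of its own where there are three numbers: the shift along the tool's x, y, z in units of 60 mm (1.0 is 60 mm), then the turn about the tool's z in units of 5 degrees (1.0 is 5 degrees), then the closure, from -1 (fully open) to 1 (shut). In form: [[[tx, ty, tz], turn, claw], ...]. A call has exactly 10 rows; each row shifts and turns the commanded pose from where the row before left it, along the tool's axes as they then stand; what a row does not reach is not made up. A row lasts 1/8 s, in which the tool goes at most 62.5 mm and 10.7 degrees, less where a joint would pass 70% of its speed; a pose out of reach is approached as far as the arm can. A call is refused whole if a number of a shift passes 1 or a number of a turn 1, either way. A call with a gripper value outside its range is refused whole. The fingers move at their own pace and stop on an object; the grip force is fixed at half the most. Time passes only in rows, so rows that do not move let the fingers close, or fill a call up. It gives the time, the measured TCP pose, the force, the opening and the grip force at its end, in the units of the state.
- env.state(): the state, without advancing time (a new reading comes with each control period).
- eyes.read_camera(name): name is "scene" or "top" or "wrist"; returns a dict with "pixels" (400x640x3 uint8, red, green, blue), "fx", "fy", "cx", "cy" (pixels), "extrinsics" (4x4, takes a point from world to camera coordinates). Camera axes: x right, y down, z forward; pixel columns grow to the right and rows downward; lengths in mm; the calibration is good to about 2 mm. The wrist camera is an equidistant fisheye: a pixel r from the principal point sees the ray r / f radians off the axis. A picture is of the moment at which its call begins. There is no depth.
- env.job_done(): hands the job in; it is judged then, once.
Trained networks look in a picture, given as the dict that the camera call returned (one of the last four; its "shot" number tells which), for a name from the list of things; names that differ only in an ending like _2 or _b are one class to them, and where a whole thing is asked for, a point or a joint stands for the part that bears it (a point fixed in the world has none). Each returns a list of dicts, best first, with "score" (0 to 1); they miss things now and then, are a little off and sometimes report something else, mostly with a low value. They report only what shows in the picture. A call takes as long as a camera call. They do not tell look-alikes from the thing itself.
- eyes.boxes_of(name, picture): "centre" ([row, column] in pixels, amid what is visible of it).
- eyes.cut_out(name, picture): "mask" (400x640 bool, what is visible of it) and "centre" ([row, column] in pixels, amid what is visible of it).
- eyes.spot_point(name, picture): "centre" ([row, column] in pixels: a listed point, or the origin of a listed thing).
The state is a dict: "t": time; "joints": joint angles; "qvel": joint speeds; "tau": joint torques, N m; "eef_pos": TCP position; "tcp_rot": TCP orientation; "ft_force": force on the tool from outside, world axes, zero at the start; "moment": the same for the moment, N m; "opening": opening from 0.0 (shut) to 1.0 (fully open); "grip_force": force on a finger pad.
Only numpy, scipy, OpenCV 4.12 (cv2) and the standard library are available. Lean on these libraries where they do the work, as an engineer would, in place of code of your own. Each camera call takes 0.05 s, during which the arm holds its last target. There are 200 camera calls.

## Task

With the blue flap still shut, turn the filter changer's black knob clockwise one click into its second position, which brings the hidden filter under the flap; then swing the flap open well past upright and leave it so. Draw the filter plate up out of the changer by its yellow tab and finish while holding it upright and still over the middle of the white light pad, its lower edge about 10 cm above the pad. Leave the knob clicked in, and do not shove the timer, bottle or vial about.

Things in the scene. Friction and masses are not known exactly. Their poses are not given: they have to be found in the camera images.
- changer: Fixed white box, 230 (x) x 250 (y) x 100 mm high; origin under its centre, on the knob's axis, z up; front (flap lip, display) towards its -x. Window in its deck at x -107 to -48, y -55 to 55 mm, shut by the blue flap; fingers up to 60 mm open between the pads go down into it. Station under the window: x = -82 mm, y = 0.
- turret (a joint): Turn of the knob and the hidden turret on it, rad: 0 = first click (start), grows clockwise seen from above, 1.047 (60 deg) = second click; end stops at both. A detent spring pushes it to the nearer one (0.05 N m at the ends, none half way). At 0 the filter is hidden under the fixed deck on the changer's -y side, at 1.047 it is at the station.
- knob_grip (a point): Centre of the knob's black bar grip, on the turret axis, 118 mm above the worktop; turns with the knob. Bar 50 mm long, 14 thick, 24 tall (z 106 to 130 mm), orange pointer line on one half, round base of 24 mm radius below. At turret 0 the bar lies 60 deg counterclockwise (from above) of the changer's x axis, at 1.047 along it, pointer to the flap.
- flap (a joint): Opening angle of the blue cover flap, rad: 0 = shut, lying level on the deck; 1.57 = upright; 1.9 = fully open, leaning back towards the knob (stop). A stiff hinge: it stays at any angle where it is left; about 0.8 N at the lip moves it.
- flap_hinge (a point): On the flap's hinge axis, parallel to the changer's y, at changer x = -44, y = 0, z = 102.5 mm. The flap panel reaches 72 mm from it to the front, 126 mm wide, 4 mm thick. Its axes turn with the flap: x points from lip to hinge.
- flap_lip (a point): Centre of the orange lip bar at the flap's free edge: round, 12 mm thick, 26 mm long parallel to the hinge, 92 mm from the hinge axis; shut, it is 21 mm in front of the housing at z = 102.5 mm. Its ends can be pinched from above; the flap then turns between the fingers. Keep fingertips under 14 mm past the bar's centre, or they touch the rising panel.
- filter_plate: Loose plate, about 60 g: amber glass in an aluminium frame 44 (own x) x 4 (own y) x 50 mm high, on edge, yellow tab on top. Origin at the centre of its lower edge, z up. It stands 20 mm above the worktop in a pocket 26 mm deep with 1.5 mm play, own x along the turret's radius; its top is at z = 92 mm, 8 mm under the deck top.
- plate_tab (a point): Centre of the filter plate's yellow tab: 22 (own x) x 10 (own y) x 22 mm high, 61 mm above the plate's lower edge; grip it across its 10 mm (at the station that is the changer's y direction). Axes as the plate's.
- light_pad: Fixed light pad, grey frame with white face, 100 x 100 x 10 mm; origin at the centre of its underside. It lies left or right of the changer.
- timer: Bystander: white digital timer on its stand, 36 x 64 x 58 mm, loose; origin under its centre.
- bottle: Bystander: white plastic bottle, 63 mm diameter, 120 mm tall, loose; origin under its centre.
- vial: Bystander: brown glass vial with white cap, 26 mm diameter, 60 mm tall, loose; origin under its centre.
There are look-alikes about, which are no part of the job. What is shaped like the light_pad but orange or pink is not meant.

How it is judged:
By the outcome, as a careful person would: the job done as asked, in the order asked, and still so for the second after the job is handed in, while the arm keeps its last pose, push and grip.
It also fails if it takes over 64 s, if anything falls off the work surface, if the arm or the gripper's body presses on something with over 40 N, if the wrist force passes 120 N, or if a joint passes its speed limit or range.

## Working session

There is one attempt and no reset: what is moved stays moved. The work goes in short steps, Python scripts to look and compute and a shell command to move; the robot and the scene stay as the last step left them, time stands still between calls to the robot, and variables do not carry over. Pictures are saved under pics/ and viewed, at most 10 in all, crops included, and the job is handed in when it is done.

```bash
ls; mkdir -p pics
python3 - <<'E'
from cell import env, eyes
import cv2,numpy as np
print(env.state(), env.pinch_z)
for n in ["scene","top"]:
    p=eyes.read_camera(n); cv2.imwrite(f"pics/{n}0.png",p["pixels"][:,:,::-1])
    print(n,p["fx"],p["fy"],p["cx"],p["cy"],np.round(p["extrinsics"],3).tolist())
    for k in ["changer","knob_grip","flap_hinge","flap_lip","light_pad","timer","bottle","vial"]:
        print(k,[(np.round(d["centre"],1).tolist(),round(d["score"],2)) for d in eyes.spot_point(k,p)][:4])
E
```

```text
pics
{'t': 0.0, 'joints': array([-1.31462441e+00,  4.91569730e-01,  1.55947005e+00, -1.66272706e-05,
        1.09168897e+00, -1.05602254e-01]), 'qvel': array([ 0.00078039,  0.00198849,  0.00041998, -0.00083552,  0.00108674,
       -0.00075106]), 'tau': array([-1.96962242e-05, -6.12656593e+01, -2.58181179e+01,  6.91786339e-02,
        4.81701794e-02, -1.07643405e-04]), 'eef_pos': array([ 221.1608893 , -584.29315007,  214.04833574]), 'tcp_rot': array([-3.14046133e+00, -1.05087344e-04,  3.61781782e-01]), 'ft_force': array([ 0.27462343, -0.34629063,  0.19674262]), 'moment': array([-0.01411478,  0.03370801,  0.00229926]), 'grip_force': 0.0, 'opening': 1.0003166623650153} -18.8
scene 464.2657420155247 464.2657420155247 315.2928211849005 198.76762115131888 [[-0.835, -0.55, 0.01, 400.699], [-0.3, 0.441, -0.846, 283.746], [0.461, -0.709, -0.533, 889.692], [0.0, 0.0, 0.0, 1.0]]
changer [([217.9, 281.8], 0.84)]
knob_grip [([179.2, 282.1], 0.66)]
flap_hinge [([188.9, 296.3], 0.81)]
flap_lip [([201.8, 324.2], 0.91), ([265.2, 211.1], 0.71)]
light_pad [([296.7, 269.2], 0.97), ([260.0, 347.8], 0.78), ([218.7, 387.7], 0.66)]
timer [([171.9, 341.1], 0.63), ([186.3, 383.4], 0.51)]
bottle [([266.7, 213.7], 0.68)]
vial []
top 398.0233052463873 398.0233052463873 324.6639396205001 207.72625383088672 [[-0.013, -1.0, -0.001, -101.379], [-0.999, 0.013, -0.05, 561.324], [0.05, 0.0, -0.999, 1008.499], [0.0, 0.0, 0.0, 1.0]]
changer [([176.5, 318.8], 0.57), ([224.0, 311.7], 0.48)]
knob_grip [([168.0, 316.8], 0.67)]
flap_hinge [([189.0, 315.6], 0.95), ([166.1, 225.0], 0.28), ([173.3, 316.6], 0.26)]
flap_lip [([226.2, 312.1], 0.57)]
light_pad [([266.9, 377.5], 0.97), ([265.1, 291.0], 0.84), ([235.9, 220.2], 0.83)]
timer [([234.2, 438.1], 0.82)]
bottle [([167.6, 223.0], 0.64)]
vial [([173.5, 437.5], 0.46)]
```

View pics/scene0.png

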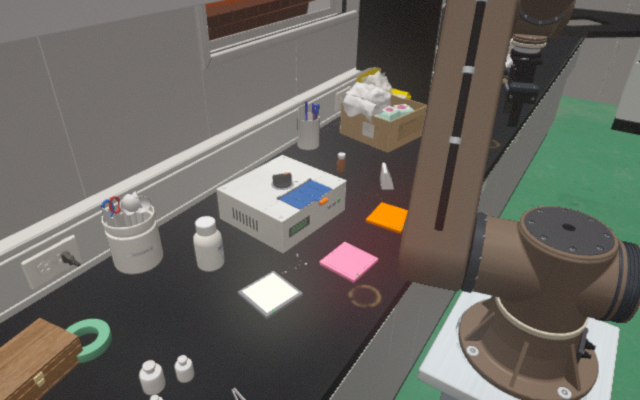

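View pics/top0.png

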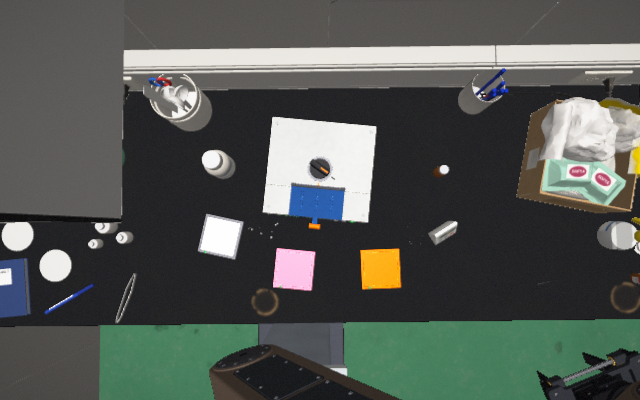

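Candidates in the pictures. For the pad: white at top (220,236) and scene (270,294), pink at (294,269), orange at (380,269). For the lip: the orange bar at top (314,226); the scene hit near (211,265) is the bottle. The knob is at top (320,168). I choose the white pad, the lip at (314,226) and that knob. Next I fit the positions and check a crop.

```bash
cat > h.py <<'E'
import numpy as np, cv2
from scipy.optimize import least_squares
from cell import env, eyes
def proj(p,P):
    P=np.atleast_2d(P).astype(float); E=np.array(p["extrinsics"]); c=P@E[:3,:3].T+E[:3,3]
    if p.get("fish"):
        r=np.hypot(c[:,0],c[:,1]); th=np.arctan2(r,c[:,2]); k=th/np.maximum(r,1e-9)
        return np.c_[p["cx"]+p["fx"]*k*c[:,0],p["cy"]+p["fy"]*k*c[:,1]]
    return np.c_[p["cx"]+p["fx"]*c[:,0]/c[:,2],p["cy"]+p["fy"]*c[:,1]/c[:,2]]
def cam(n):
    p=eyes.read_camera(n); p["fish"]=n=="wrist"; return p
def ray(p,uv):  # world origin, direction
    E=np.array(p["extrinsics"]); x=(uv[0]-p["cx"])/p["fx"]; y=(uv[1]-p["cy"])/p["fy"]
    if p.get("fish"):
        r=np.hypot(x,y); d=np.array([x/r*np.sin(r),y/r*np.sin(r),np.cos(r)])
    else: d=np.array([x,y,1.])
    return -E[:3,:3].T@E[:3,3], E[:3,:3].T@d
def at_z(p,uv,z):
    o,d=ray(p,uv); return (o+d*(z-o[2])/d[2])[:2]
def chg(q,L):  # changer pose (x,y,psi), local points -> world
    L=np.atleast_2d(L); c,s=np.cos(q[2]),np.sin(q[2])
    return np.c_[q[0]+c*L[:,0]-s*L[:,1],q[1]+s*L[:,0]+c*L[:,1],L[:,2]]
LOC=dict(knob_grip=[0,0,118],flap_hinge=[-44,0,102.5],flap_lip=[-136,0,102.5])
def spot(n,p,**k):
    r=eyes.spot_point(n,p); return [(np.array(d["centre"])[::-1],d["score"]) for d in r]
E
python3 - <<'E'
from h import *
obs=[]
ims={}
for n in ["top","scene"]:
    p=cam(n); ims[n]=p
    for k in LOC:
        s=spot(k,p)
        if s: obs.append((p,LOC[k],s[0][0],k,n))
t=ims["top"]
# deck corners by white contour
hsv=cv2.cvtColor(t["pixels"],cv2.COLOR_RGB2HSV)
def quad(sl,m):
    z=np.zeros(m.shape,np.uint8); z[sl]=m[sl]; cs,_=cv2.findContours(z,cv2.RETR_EXTERNAL,cv2.CHAIN_APPROX_NONE)
    c=max(cs,key=cv2.contourArea); return cv2.boxPoints(cv2.minAreaRect(c)),cv2.minAreaRect(c)
w=((hsv[...,1]<60)&(hsv[...,2]>130)).astype(np.uint8)
b,r=quad(np.s_[105:235,250:390],w); print("deck",b.tolist(),r)
bp,rp=quad(np.s_[205:270,190:250],w); print("pad top",rp,[at_z(t,c,10).round(1).tolist() for c in bp],at_z(t,rp[0],10))
s=ims["scene"]
for d in spot("light_pad",s)+spot("light_pad",t): print("pad spot",d)
print(at_z(s,spot("light_pad",s)[0][0],0))
for k,z in [("timer",0),("bottle",0),("vial",0)]:
    for q in spot(k,t)[:1]: print(k,q[1],at_z(t,q[0],z))
def f(q): return np.concatenate([proj(p,chg(q,L))[0]-uv for p,L,uv,k,n in obs])
r=least_squares(f,[650,-80,-.07],loss="soft_l1",x_scale=[10,10,.05]); print(r.x); 
for o,e in zip(obs,r.fun.reshape(-1,2)): print(o[3],o[4],e.round(1),)
print([at_z(t,c,100).round(1).tolist() for c in b])
cv2.imwrite("pics/crop1.png",cv2.resize(t["pixels"][110:285,190:400,::-1],None,fx=3.6,fy=3.4,interpolation=2)[:600])
E
```

```text
deck [[262.1099853515625, 212.568359375], [271.09442138671875, 115.98553466796875], [376.669189453125, 125.80645751953125], [367.68475341796875, 222.3892822265625]] ((319.38958740234375, 169.18740844726562), (106.03059387207031, 96.99982452392578), 5.314545154571533)
pad top ((220.14117431640625, 235.8647003173828), (37.96282196044922, 38.2882194519043), 12.52880859375) [[454.7, 219.1], [550.4, 197.9], [527.9, 102.4], [432.5, 124.0]] [491.26701857 160.85887706]
pad spot (array([271.8, 296.6]), 0.92)
pad spot (array([389.9, 218.9]), 0.76)
pad spot (array([348.3, 260.4]), 0.59)
pad spot (array([220. , 236.1]), 0.97)
pad spot (array([293. , 264.7]), 0.87)
pad spot (array([379.3, 267.8]), 0.6)
[484.35328954 163.03319035]
timer 0.9 [ 496.19931409 -408.10700235]
bottle 0.77 [678.46916468 149.45587011]
vial 0.48 [ 653.7133044  -405.14357977]
[ 6.45080127e+02 -9.65501304e+01 -1.11714834e-01]
knob_grip top [ 0.5 -0.3]
flap_hinge top [0.4 1.3]
flap_lip top [1.4 2.4]
knob_grip scene [-1.3 -5.9]
flap_hinge scene [-1.2  3. ]
flap_lip scene [-0.9  4.1]
[[546.2, 38.5], [776.0, 15.9], [748.9, -234.9], [519.8, -209.3]]
```

View pics/crop1.png

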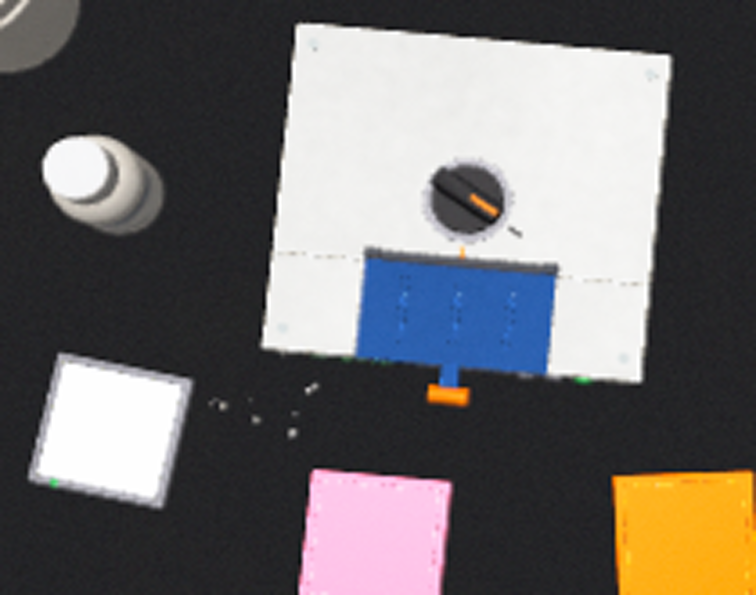

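The crop confirms the white pad with its grey frame at crop (110,430). The knob's bar and pointer are at (468,195) and the orange lip at (448,395), with the flap shut. I take the changer at about (648,-97) with yaw about -0.105, and the pad at (491,161). Now I move above the knob.

```bash
python3 -m inch '[[[0.4,-0.21,-0.03],0,-1],[[0.8,-0.43,-0.03],0,-1],[[0.8,-0.43,-0.03],0,-1],[[0.8,-0.43,-0.03],0,-1],[[0.8,-0.43,-0.03],0,-1],[[0.8,-0.43,-0.03],0,-1],[[0.8,-0.43,-0.03],0,-1],[[0.8,-0.43,-0.03],0,-1],[[0.8,-0.43,-0.03],0,-1],[[0.8,-0.43,0],0,-1]]' && python3 -m inch '[[[0.8,-0.43,0],0,-1],[[0.8,-0.43,0],0,-1],[[0.33,-0.13,0],0,-1],[[0,0,0],-0.95,-1],[[0,0,0],-0.95,-1],[[0,0,0],-0.95,-1],[[0,0,0],-0.95,-1],[[0,0,0],-0.95,-1],[[0,0,0],-0.95,-1],[[0,0,0],-0.95,-1]]'
cat >> h.py <<'E'
def need(x,y,z,yaw=None):
    s=env.state(); e=s["eef_pos"]; w=s["tcp_rot"][2]; D=np.array([x,y,z])-e
    c,n=np.cos(w),np.sin(w)
    print("tcp",e.round(1),"rot",s["tcp_rot"].round(3),"F",s["ft_force"].round(1),"open",round(s["opening"],3),"grip",round(s["grip_force"],1),"t",round(s["t"],2))
    u=np.array([c*D[0]+n*D[1],n*D[0]-c*D[1],-D[2]])/60
    print("units",u.round(3),"turn",None if yaw is None else round(np.degrees(w-yaw)/5,2))
E
python3 - <<'E'
from h import *
need(648,-97,109,-.105+np.pi/3)
p=cam("wrist"); cv2.imwrite("pics/w1.png",p["pixels"][:,:,::-1])
for k in LOC: print(k,spot(k,p)[:2],[at_z(p,u,LOC[k][2]).round(1).tolist() for u,s in spot(k,p)[:1]])
print(proj(p,chg([648,-97,-.105],list(LOC.values()))).round(0).tolist())
E
```

```text
t: 2.85
eef_pos: [562.0, -191.4, 231.3]
tcp_rot: [3.141, -0.0, 0.362]
ft_force: [0.7, -1.1, -0.2]
opening: 0.999
grip_force: 0.0
t: 4.1
eef_pos: [647.8, -97.6, 231.0]
tcp_rot: [-3.141, 0.0, 0.944]
ft_force: [0.7, 0.1, -0.4]
opening: 1.001
grip_force: 0.0
tcp [647.8 -97.6 231. ] rot [-3.141  0.     0.944] F [ 0.7  0.1 -0.4] open 1.001 grip 0.0 t 4.1
units [ 0.011 -0.003  2.033] turn 0.03
knob_grip [(array([323.2, 193.8]), 0.8)] [[649.8, -96.1]]
flap_hinge [(array([284. , 212.7]), 0.61)] [[603.3, -92.3]]
flap_lip [(array([216.4, 250. ]), 0.65)] [[514.0, -82.3]]
[[322.0, 196.0], [285.0, 212.0], [216.0, 251.0]]
```

View pics/w1.png

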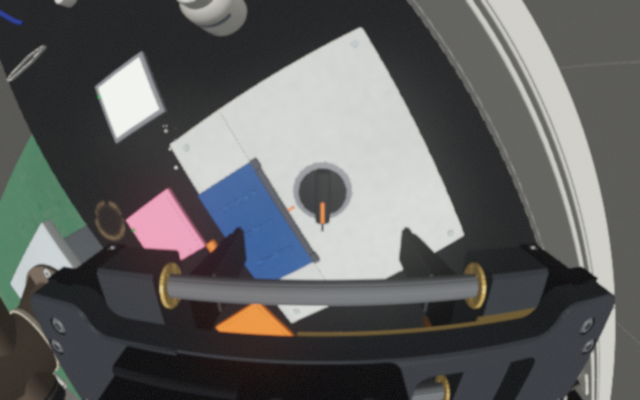

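The wrist view shows the bar vertical at (322,195), in line with the tool's x. The lip is at (212,246) and the flap is shut. The estimates agree to within 2 mm, so I descend and grip.

```bash
python3 -m inch '[[[0.02,0,0.3],0,-1],[[0,0,0.4],0,-1],[[0,0,0.4],0,-1],[[0,0,0.4],0,-0.6],[[0,0,0.3],0,-0.2],[[0,0,0.2],0,0],[[0,0,0],0,1],[[0,0,0],0,1],[[0,0,0],0,1],[[0,0,0],0,1]]'; python3 -c "
from h import *
need(649,-96.5,109,-.105)"
```

```text
t: 5.7
eef_pos: [649.2, -96.7, 111.3]
tcp_rot: [3.141, -0.0, 0.942]
ft_force: [-0.7, 0.2, -0.9]
opening: 0.322
grip_force: 0.0
tcp [649.2 -96.7 111.3] rot [ 3.141 -0.     0.942] F [-0.7  0.2 -0.9] open 0.322 grip 0.0 t 5.7
units [ 0.001 -0.005  0.039] turn 12.0
```

```bash
python3 -m inch '[[[0,0,0.02],0,1],[[0,0,0],0,1],[[0,0,0],0,1],[[0,0,0],0,1],[[0,0,0],0,1],[[0,0,0],0.5,1],[[0,0,0],1,1],[[0,0,0],1,1],[[0,0,0],1,1],[[0,0,0],1,1]]' && python3 -m inch '[[[0,0,0],1,1],[[0,0,0],1,1],[[0,0,0],1,1],[[0,0,0],1,1],[[0,0,0],1,1],[[0,0,0],1,1],[[0,0,0],1,1],[[0,0,0],0.6,1],[[0,0,0],0,1],[[0,0,0],0,1]]'; python3 -c "
from h import *
need(649,-96.5,109,-.105); print(env.state()['moment'])"
```

```text
t: 6.95
eef_pos: [648.9, -96.7, 109.6]
tcp_rot: [-3.141, 0.0, 0.547]
ft_force: [-3.6, 1.3, 1.8]
opening: 0.142
grip_force: 30.0
t: 8.2
eef_pos: [649.0, -97.3, 109.6]
tcp_rot: [3.141, -0.0, -0.112]
ft_force: [-3.3, -5.8, 1.1]
opening: 0.147
grip_force: 30.0
tcp [649.  -97.3 109.6] rot [ 3.141 -0.    -0.112] F [-3.3 -5.8  1.1] open 0.147 grip 30.0 t 8.2
units [-0.002 -0.013  0.01 ] turn -0.08
[-0.62008672  0.54498341  0.33175701]
```

```bash
python3 -m inch '[[[0,0,0],0,0.3],[[0,0,0],0,0.3],[[0,0,0],0,0.3],[[0,0,0],0,0.3],[[0,0,-0.2],0,0.3],[[0,0,-0.4],0,0.3],[[0,0,-0.4],0,0.3],[[0,0,-0.4],0,0.3],[[0,0,-0.3],0,0.3],[[0,0,0],0,0.3]]'
python3 - <<'E'
from h import *
p=cam("wrist"); cv2.imwrite("pics/w2.png",p["pixels"][:,:,::-1])
obs=[]
for q in [p,cam("top")]:
  for k in LOC:
    s=spot(k,q)
    print(k,s[:2],[at_z(q,u,LOC[k][2]).round(1).tolist() for u,_ in s[:1]])
q=[649,-96.5,-.105]; print(proj(p,chg(q,list(LOC.values()))).round(0).tolist())
l=chg(q,[-138,0,0])[0]; need(l[0],l[1],150,-.105); print(l)
E
```

```text
t: 9.45
eef_pos: [649.5, -96.8, 213.2]
tcp_rot: [3.141, -0.003, -0.114]
ft_force: [1.2, -0.4, -0.4]
opening: 0.351
grip_force: 0.0
knob_grip [(array([326.9, 202.9]), 0.69)] [[647.7, -100.5]]
flap_hinge [(array([325.5, 240. ]), 0.93)] [[605.4, -94.8]]
flap_lip [(array([328.4, 314.2]), 0.69)] [[514.5, -88.2]]
knob_grip [] []
flap_hinge [] []
flap_lip [] []
[[322.0, 202.0], [323.0, 240.0], [323.0, 315.0]]
tcp [648.9 -96.7 211. ] rot [-3.142e+00  1.000e-03 -1.140e-01] F [-0.2  0.  -1.2] open 0.35 grip 0.0 t 9.85
units [-2.299  0.018  1.016] turn -0.1
[511.76002634 -82.0366107    0.        ]
```

View pics/w2.png

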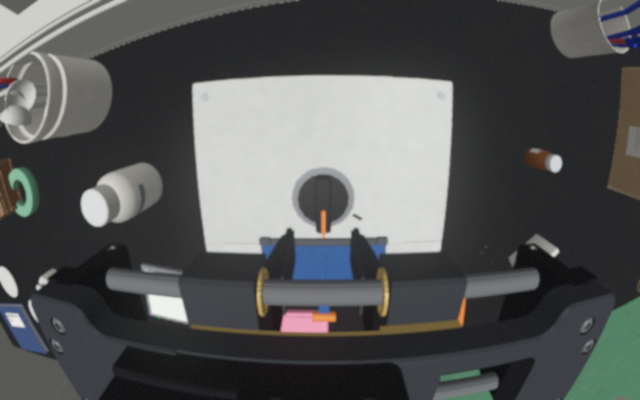

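The pointer at (322,215) now points at the flap, so the knob is in its second position. The lip is at (322,317), where the fit predicts it. Next I move over the lip and go down beside its ends.

```bash
python3 -m inch '[[[-0.3,0,0],-0.1,0],[[-0.5,0,0],0,0],[[-0.5,0,0],0,0],[[-0.5,0,0],0,0],[[-0.5,0.02,0.2],0,0],[[0,0,0.4],0,0],[[0,0,0.4],0,0],[[0,0,0.3],0,0],[[0,0,0],0,0],[[0,0,0],0,0]]'
python3 - <<'E'
from h import *
need(511.8,-82.1,91,-.105)
p=cam("scene"); 
print(spot("flap_lip",p)[:1],proj(p,chg([649,-96.5,-.105],LOC["flap_lip"])))
cv2.imwrite("pics/s3.png",cv2.resize(p["pixels"][130:260,220:420,::-1],None,fx=3.5,fy=3.5,interpolation=2))
E
```

```text
t: 11.1
eef_pos: [512.0, -83.3, 134.2]
tcp_rot: [3.141, -0.001, -0.105]
ft_force: [-1.1, -0.2, 0.2]
opening: 0.501
grip_force: 0.0
tcp [512.  -83.3 134.2] rot [ 3.141e+00 -1.000e-03 -1.050e-01] F [-1.1 -0.2  0.2] open 0.501 grip 0.0 t 11.1
units [-0.006 -0.02   0.72 ] turn -0.0
[(array([322.8, 199.4]), 0.96)] [[322.66866516 201.45471592]]
```

View pics/s3.png

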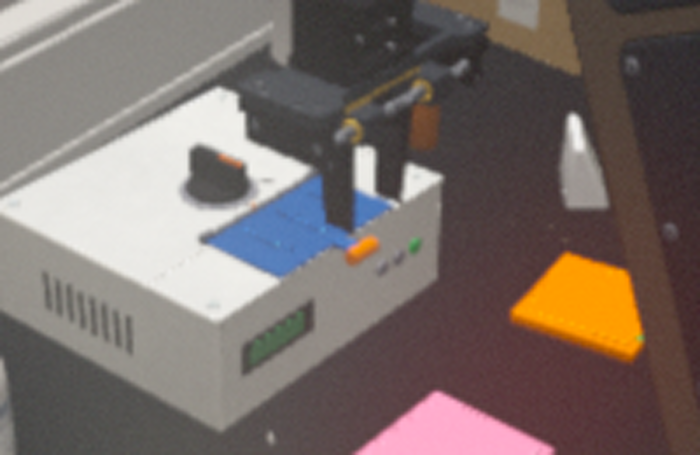

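The crop shows both fingers above the lip bar at (362,250), evenly spaced. I descend and pinch.

```bash
python3 -m inch '[[[0,-0.02,0.25],0,0],[[0,0,0.3],0,0],[[0,0,0.15],0,0],[[0,0,0],0,0.3],[[0,0,0],0,1],[[0,0,0],0,1],[[0,0,0],0,1],[[0,0,0],0,1],[[0,0,0],0,1],[[0,0,0],0,1]]'
python3 - <<'E'
from h import *
need(511.8,-82.1,91,-.105)
# tool-frame steps for the arc, 14 rows, 0 -> 1.9
a=np.linspace(0,1.9,20); print(np.c_[np.degrees(a),np.gradient(a)*0][:0])
d=np.diff(np.c_[-92*np.cos(a),-92*np.sin(a)],axis=0)/60; print(d.round(2).tolist())
E
```

```text
t: 12.45
eef_pos: [512.0, -82.4, 92.0]
tcp_rot: [3.141, -0.001, -0.105]
ft_force: [-1.4, -5.6, 2.7]
opening: 0.269
grip_force: 30.0
tcp [512.  -82.4  92. ] rot [ 3.141e+00 -1.000e-03 -1.050e-01] F [-1.4 -5.6  2.7] open 0.269 grip 30.0 t 12.45
units [-0.004 -0.005  0.016] turn -0.0
[]
[[0.01, -0.15], [0.02, -0.15], [0.04, -0.15], [0.05, -0.14], [0.07, -0.14], [0.08, -0.13], [0.09, -0.12], [0.1, -0.11], [0.12, -0.1], [0.12, -0.09], [0.13, -0.08], [0.14, -0.06], [0.15, -0.05], [0.15, -0.03], [0.15, -0.02], [0.15, -0.0], [0.15, 0.01], [0.15, 0.03], [0.15, 0.04]]
```

```bash
python3 -m inch '[[[0.01,0,-0.15],0,1],[[0.02,0,-0.15],0,1],[[0.04,0,-0.15],0,1],[[0.05,0,-0.14],0,1],[[0.07,0,-0.14],0,1],[[0.08,0,-0.13],0,1],[[0.09,0,-0.12],0,1],[[0.1,0,-0.11],0,1],[[0.12,0,-0.1],0,1],[[0.12,0,-0.09],0,1]]'
```

```text
t: 13.7
eef_pos: [553.1, -86.8, 168.3]
tcp_rot: [3.141, 0.002, -0.105]
ft_force: [-0.7, -6.4, -4.0]
opening: 0.271
grip_force: 30.0
```

```bash
python3 -m inch '[[[0.13,0,-0.08],0,1],[[0.14,0,-0.06],0,1],[[0.15,0,-0.05],0,1],[[0.15,0,-0.03],0,1],[[0.15,0,-0.02],0,1],[[0.15,0,0],0,1],[[0.15,0,0.01],0,1],[[0.15,0,0.03],0,1],[[0.13,0,0.04],0,1],[[0,0,0],0,1]]'
python3 - <<'E'
from h import *
need(511.8,-82.1,91,-.105)
p=cam("scene"); cv2.imwrite("pics/s4.png",cv2.resize(p["pixels"][110:260,220:420,::-1],None,fx=3.5,fy=3.5,interpolation=2))
E
```

```text
t: 14.95
eef_pos: [632.7, -95.4, 179.8]
tcp_rot: [3.14, -0.004, -0.105]
ft_force: [1.2, -5.3, 10.4]
opening: 0.269
grip_force: 30.0
tcp [632.7 -95.4 179.8] rot [ 3.14  -0.004 -0.105] F [ 1.2 -5.3 10.4] open 0.269 grip 30.0 t 14.95
units [-2.028 -0.009  1.479] turn -0.0
```

View pics/s4.png

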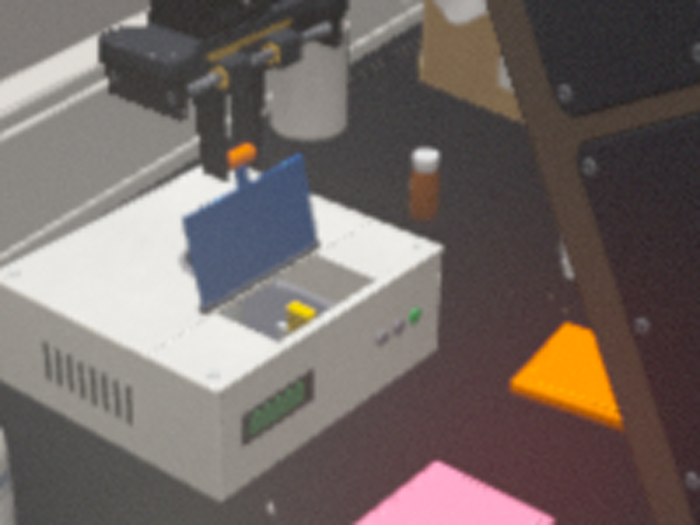

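The flap now leans back at about 1.9 rad, and the yellow tab shows in the window at crop (298,313). I release the lip and rise.

```bash
python3 -m inch '[[[0,0,0],0,0],[[0,0,0],0,0],[[0,0,0],0,0],[[0,0,0],0,0],[[0,0,-0.3],0,0],[[0,0,-0.4],0,0],[[0,0,-0.4],0,0],[[-0.4,0,0],0,0],[[-0.5,0,0],0,0],[[-0.4,0,0],0,0]]'
python3 - <<'E'
from h import *
q=[649,-96.5,-.105]
l=chg(q,[-85,0,0])[0]; need(l[0],l[1],68,-.105)
p=cam("wrist"); cv2.imwrite("pics/w5.png",p["pixels"][:,:,::-1])
print(spot("plate_tab",p)[:2],proj(p,chg(q,[-82,0,81])))
print([at_z(p,u,81) for u,s in spot("plate_tab",p)[:1]], chg(q,[-82,0,81]))
p=cam("scene"); print(spot("plate_tab",p)[:2],proj(p,chg(q,[-82,0,81])))
E
```

```text
t: 16.25
eef_pos: [552.5, -86.2, 244.0]
tcp_rot: [-3.142, 0.0, -0.105]
ft_force: [0.5, 0.0, 1.0]
opening: 0.503
grip_force: 0.0
tcp [552.5 -86.2 244. ] rot [-3.142  0.    -0.105] F [0.5 0.  1. ] open 0.503 grip 0.0 t 16.25
units [2.000e-01 2.000e-03 2.934e+00] turn -0.0
[(array([320.9, 173. ]), 0.81)] [[322.56834725 170.5638428 ]]
[array([564.93827389, -85.80851977])] [[567.45160985 -87.90581216  81.        ]]
[(array([304.3, 199. ]), 0.5)] [[305.78046467 201.19188021]]
```

View pics/w5.png

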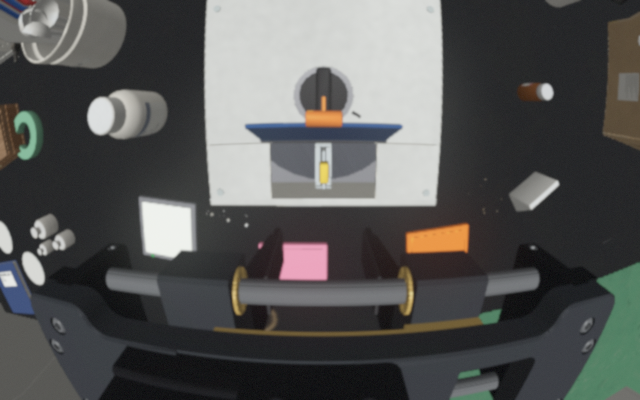

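The tab is at (323,173), within 2-3 mm of the prediction, and the flap stays back. I go down into the window and grip.

```bash
python3 -m inch '[[[0.19,0,0],0,0],[[0,0,0.3],0,0],[[0,0,0.5],0,0],[[0,0,0.5],0,0],[[0,0,0.5],0,0],[[0,0,0.4],0,0],[[0,0,0.3],0,0],[[0,0,0.3],0,0],[[0,0,0.2],0,0],[[0,0,0],0,0.3]]' && python3 -m inch '[[[0,0,0],0,0.5],[[0,0,0],0,0.6],[[0,0,0],0,0.7],[[0,0,0],0,0.8],[[0,0,0],0,1],[[0,0,0],0,1],[[0,0,0],0,1],[[0,0,0],0,1],[[0,0,0],0,1],[[0,0,0],0,1]]'
```

```text
t: 17.75
eef_pos: [565.2, -87.6, 63.1]
tcp_rot: [-3.141, 0.001, -0.105]
ft_force: [-0.2, -0.7, 1.1]
opening: 0.443
grip_force: 0.0
t: 19.0
eef_pos: [565.0, -87.7, 64.2]
tcp_rot: [3.141, -0.0, -0.105]
ft_force: [-0.9, 0.4, 5.4]
opening: 0.104
grip_force: 30.0
```

```bash
python3 -m inch '[[[0,0,-0.08],0,1],[[0,0,-0.15],0,1],[[0,0,-0.2],0,1],[[0,0,-0.2],0,1],[[0,0,-0.2],0,1],[[0,0,-0.2],0,1],[[0,0,-0.25],0,1],[[0,0,-0.25],0,1],[[0,0,-0.17],0,1],[[0,0,0],0,1]]'
python3 - <<'E'
from h import *
need(491,161,154)
for n in ["scene","top"]:
    p=cam(n); print(n,[spot(k,p)[:1] for k in ["plate_tab","filter_plate"]])
    if n=="scene": cv2.imwrite("pics/s6.png",cv2.resize(p["pixels"][110:260,220:420,::-1],None,fx=3.5,fy=3.5,interpolation=2))
E
```

```text
t: 20.25
eef_pos: [565.2, -87.7, 166.8]
tcp_rot: [3.141, -0.001, -0.105]
ft_force: [-1.0, -0.2, -0.3]
opening: 0.104
grip_force: 30.0
tcp [565.2 -87.7 166.8] rot [ 3.141e+00 -1.000e-03 -1.050e-01] F [-1.  -0.2 -0.3] open 0.104 grip 30.0 t 20.25
units [-1.664 -3.993  0.214] turn None
scene [[(array([304. , 167.2]), 0.72)], [(array([311. , 186.9]), 0.67)]]
top [[(array([439.7, 232.3]), 0.54)], []]
```

View pics/s6.png

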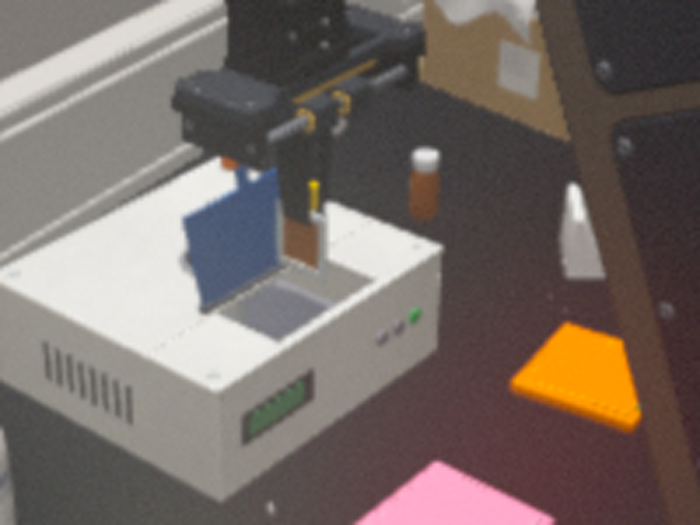

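The plate is out with its lower edge at about z 122, clear of the deck, and the flap is still open. I carry it to the pad.

```bash
python3 -m inch '[[[-0.06,-0.15,0],0,1],[[-0.12,-0.3,0],0,1],[[-0.2,-0.45,0],0,1],[[-0.25,-0.6,0],0,1],[[-0.25,-0.6,0],0,1],[[-0.25,-0.6,0],0,1],[[-0.25,-0.6,0],0,1],[[-0.2,-0.4,0],0,1],[[-0.08,-0.2,0],0,1],[[-0.04,-0.09,0],0,1]]'&& python3 -m inch '[[[0,0,0.05],0,1],[[0,0,0.08],0,1],[[0,0,0.06],0,1],[[0,0,0.02],0,1],[[0,0,0],0,1],[[0,0,0],0,1],[[0,0,0],0,1],[[0,0,0],0,1],[[0,0,0],0,1],[[0,0,0],0,1]]'
python3 - <<'E'
from h import *
need(489,161.2,154,-.105)
p=cam("scene"); print(spot("filter_plate",p)[:1],spot("plate_tab",p)[:1],proj(p,[[491,161,110],[491,161,171]]))
print(spot("light_pad",p)[:1], proj(p,[491,161,0]))
a=p["pixels"][120:320,180:400,::-1]
cv2.imwrite("pics/s7.png",cv2.resize(a,None,fx=3,fy=3,interpolation=2))
E
```

```text
t: 21.8
eef_pos: [488.3, 161.8, 166.1]
tcp_rot: [3.141, -0.0, -0.104]
ft_force: [-1.0, 0.3, -1.1]
opening: 0.104
grip_force: 30.0
t: 23.05
eef_pos: [488.6, 161.1, 153.4]
tcp_rot: [3.142, -0.0, -0.105]
ft_force: [-0.0, -0.7, -1.0]
opening: 0.102
grip_force: 30.0
tcp [488.6 161.1 153.4] rot [ 3.142 -0.    -0.105] F [-0.  -0.7 -1. ] open 0.102 grip 30.0 t 23.05
units [ 0.006 -0.002 -0.01 ] turn -0.0
[] [(array([262.4, 228.9]), 0.59)] [[267.6510504  254.99003232]
 [266.25338393 230.69136454]]
[(array([348. , 262.6]), 0.93)] [[269.94207892 294.81995043]]
```

View pics/s7.png

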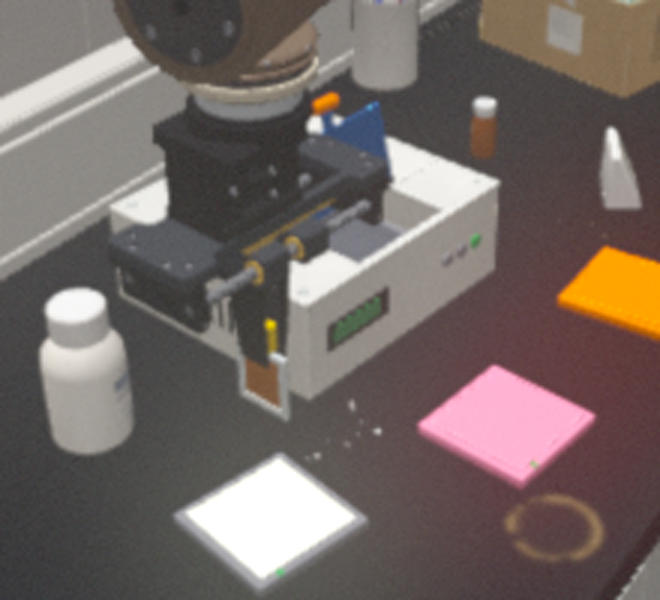

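The plate hangs upright with its lower edge at crop (263,405), which is image (268,255), exactly the projection of (491,161,110). The pad centre is at crop (272,518). The flap is still open and the bystanders have not moved, so I hand in.

```bash
python3 -c "
from cell import env
print(env.job_done())"
```

```text
the job is handed in; nothing more can be done
None
```

The job is handed in (no verdict was returned): the knob is clicked into its second position, the flap is open at about 1.9 rad, and the filter plate is held upright and still over the white pad's centre, its lower edge about 10 cm above it, at 23 s of the 64 s allowed.

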